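# Sweep the game discs through the gate into the lane

### The arm

A 6-joint arm with a two-finger parallel gripper is mounted at the origin on the work surface. World frame = base frame: x ahead of the robot, y to its left, z up, the work surface at z = 0. Lengths are in mm, angles in degrees, forces in N, time in s.
With the tool pointing down it reaches from about 300 to 850 mm from the base axis. Payload 4.2 kg.
Tool frame: the origin (TCP) lies at the very end of the fingers, on their centre line; the grasp point (between the pads) lies 19 mm behind it (env.grip_point_offset is the distance from the TCP to the grasp point, in mm); z points along the fingers, y is the line along which they close (so a half turn about z gives the same grasp; the last joint's range is limited). The gripper opens to 91 mm and grips with 3 to 60 N. Pads are 32 mm wide; open, the fingers measure 118 mm over their backs; the gripper's body (76 mm by 178 mm) begins 60 mm behind the grasp point.
Start: joints at [-67.724, 18.312, 89.639, -0, 72.044, -1.146], TCP at [228.572, -527.634, 213.976] pointing down, gripper open.
Joint ranges: [-177.97, 177.97], [-48.28, 115.42], [12.27, 149.76], [-77.06, 257.06], [2.81, 150.46], [-146.56, 146.56]. Speed limits (degrees/s): [147.25, 147.25, 180, 180, 180, 180].

### API

Orientations are given as [roll, pitch, yaw] about the fixed x, y, z axes, in that order (R = Rz(yaw) Ry(pitch) Rx(roll)).
In Python, from workcell import env gives the robot as it stands. The module is installed in compiled form; this text tells all that it offers.
- The arm moves only by the tool arm_command, never from a script. Its argument "rows" is a list of rows, each an object with "delta_pos": the shift along the tool's x, y, z in mm, a list of three; "roll": the turn about the tool's z in units of 5 degrees (1.0 is 5 degrees); "jaw": the opening in per cent of the stroke, from 0 (shut) to 100 (fully open). A call has 1 to 20 rows; each row is the pose to reach, as a shift and turn from the pose commanded when the call began, along the tool's axes at that moment; what a row does not reach only later rows make up. A row lasts 1/12 s, in which the tool goes at most 41.7 mm and 7.16 degrees, less where a joint would pass 70% of its speed; a pose out of reach is approached as far as the arm can. A call with a gripper value outside its range is refused whole. The fingers move at their own pace and stop on an object; "squeeze" is the grip in N (left out, the last holds). Time passes only in rows, so rows that repeat a pose let the fingers close. It gives the time, the measured TCP pose, the force, the opening and the grip force at its end, in the units of the state.
- env.state(): the state, without advancing time (a new reading comes with each control period).
- env.grab_frame(name): name is "scene" or "top" or "wrist"; returns a dict with "img" (384x512x3 uint8, blue, green, red), "z_map" (384x512 float32, mm along the optical axis (not along the pixel's ray), 0 where there is no reading), "fov_y" (degrees; the focal length in pixels is half the picture's height over the tangent of half this angle, whatever the lens; pixels are square), "cx", "cy" (the principal point, pixels), "dist" ([k1, k2, p1, p2, k3] as OpenCV has them; the pictures are not rectified), "R" (3x3) and "t" (3): a world point X has camera coordinates R X + t; the wrist camera has in their place "T_tool_cam" (4x4, takes a point from camera to tool coordinates, whose origin is the TCP and whose axes are the flange's). Camera axes: x right, y down, z forward; pixel columns grow to the right and rows downward; lengths in mm; the calibration is good to about 2 mm. A picture is of the moment at which its call begins: read the wrist's pose just before it.
- env.job_done(): hands the job in; it is judged then, once.
The state is a dict: "time_s": time; "qpos": joint angles; "qvel": joint speeds; "effort": joint torques, N m; "ee_pos": TCP position; "ee_rot": TCP orientation; "force": force on the tool from outside, world axes, zero at the start; "torque": the same for the moment, N m; "gripper_width": finger opening in mm; "gripper_force": force on a finger pad.
Only numpy, scipy, OpenCV 4.12 (cv2) and the standard library are available. Lean on these libraries where they do the work, as an engineer would, in place of code of your own. Each camera call takes 0.05 s, during which the arm holds its last target. There are 200 camera calls.

### The job

Try out the gate of this wooden game board: with the fingertips push the three loose flat wooden discs through the narrow gate one at a time, until all three lie flat in the lane behind it, fully past the fence so that the gate is free. Only slide the discs gently along the board, without pinching or lifting any of them. Leave the two skittles standing where they are and do not disturb the other things on the board and table.

Things in the scene. Friction and masses are not known exactly. Their poses are not given: they have to be found in the camera images.
- board: fixed plywood game board, deck 12 mm above the table; all battens stand 14 mm above the deck (26 mm above table). Origin: table level, middle of the gate, at the fence's lane-side face; x runs from the field through the gate into the lane (roughly to the robot's left), z up. Grey cloth field: x -218 to -14 mm, y -140 to 140. Carrying rails along y = +-148, 16 mm wide, x -260 to 220, 26 mm high
- gate (a point): middle of the gate on the deck, at the lane-side face of the fence (x 0, y 0 of the board). The fence, 14 mm thick, crosses the board at x -14 to 0 mm; its only gap is the gate, 50 mm wide (y -25 to 25), so only one disc passes at a time
- funnel (a point): middle of the funnel's mouth on the deck (board x -50, y 0). Two wings, battens 12 mm thick, run at 45 degrees from (-50, +-80) mm to the gate's edges (0, +-30) mm, board frame
- lane (a point): middle of the lane on the deck (board x 75, y 0). The lane is a straight channel 50 mm wide (y -25 to 25) from x 0 at the fence to an end stop at x 150 mm: room for three discs in a row; a disc pushed in pushes those before it onward
- disc_1: flat round plain wooden disc, 40 mm across, 14 mm thick, about 11 to 20 g, loose on the cloth field; origin at the centre of its underside (12 mm above the table when flat on the deck), z up
- disc_2: flat round plain wooden disc, 40 mm across, 14 mm thick, about 11 to 20 g, loose on the cloth field; origin at the centre of its underside (12 mm above the table when flat on the deck), z up
- disc_3: flat round plain wooden disc, 40 mm across, 14 mm thick, about 11 to 20 g, loose on the cloth field; origin at the centre of its underside (12 mm above the table when flat on the deck), z up
- pin_a: small turned wooden skittle standing loose on the field near a funnel wing and the fence, 40 mm tall, 22 mm across its foot, 30 g; leave it standing; origin at the centre of its foot
- pin_b: small turned wooden skittle standing loose on the field near a funnel wing and the fence, 40 mm tall, 22 mm across its foot, 30 g; leave it standing; origin at the centre of its foot
- house: small model house standing loose on the deck beside the lane, 68 x 60 mm over the roof, about 55 mm tall; bystander; origin under its centre
- tree: small turned wooden model tree standing loose on the other side of the lane, 55 mm tall, 40 mm across; bystander; origin under its centre
- glue: white glue bottle standing on the table, 56 mm across, 150 mm tall; bystander; origin under its centre
- tape: roll of tape lying on the table, 96 mm across, 25 mm high; bystander; origin under its centre
- paint_pot: open steel pot on the table to the robot's left, 90 mm across, 90 mm tall; bystander; origin under its centre
- offcut: wooden offcut lying on the table, 140 x 45 x 22 mm; bystander; origin under its centre
Not all that is in view belongs to the job. Leave any green or pink look-alike of the disc_1 alone.

How it is judged:
By the outcome, as a careful person would: the job done as asked, in the order asked, and still so for the second after the job is handed in, with the robot touching nothing.
It also fails if it takes over 70 s, if anything falls off the work surface, if the arm or the gripper's body presses on something with over 40 N, if the wrist force passes 120 N, or if a joint passes its speed limit or range.

## Working session

There is one attempt and no reset: what is moved stays moved. The work goes in short steps, Python scripts to look and compute and a tool call to move; the robot and the scene stay as the last step left them, time stands still between calls to the robot, and variables do not carry over. Pictures are saved under pics/ and viewed, at most 10 in all, crops included, and the job is handed in when it is done.

Besides the shell and the picture viewer there is one more tool, called after "Call:" in YAML: its name, and indented under it one key for each argument. arm_command: Moves the arm, as the interface text tells. Its arguments: {"type":"object","properties":{"rows":{"type":"array"},"squeeze":{"type":"number"}},"required":["rows"]}

```bash
mkdir -p pics; cat > h.py <<'E'
import numpy as np, cv2
from workcell import env
def K(f):
    fl=192/np.tan(np.radians(f["fov_y"]/2)); return np.array([[fl,0,f["cx"]],[0,fl,f["cy"]],[0,0,1]])
def ray(f,uv,z):
    p=cv2.undistortPoints(np.array(uv,float).reshape(-1,1,2),K(f),np.array(f["dist"],float)).reshape(-1,2)
    R=np.array(f["R"]);t=np.array(f["t"]); d=np.c_[p,np.ones(len(p))]@R; c=-R.T@t
    return c+d*((z-c[2])/d[:,2])[:,None]
E
python3 - <<'E'
from h import *
import pickle
print(env.state()["ee_rot"],env.state()["gripper_width"])
for n in("top","scene"):
    f=env.grab_frame(n);pickle.dump(f,open(n+".pkl","wb"));cv2.imwrite(f"pics/{n}0.png",cv2.resize(f["img"],None,fx=1.5,fy=1.5))
    print(n,f["R"],f["t"])
E
```

```text
[-1.79900344e+02 -1.75687963e-03  2.34220270e+01] 91.47083782403001
top [[ 0.01451672 -0.99985775  0.00858794]
 [-0.98762535 -0.01567942 -0.15604588]
 [ 0.15615834 -0.00621639 -0.98771247]] [  -7.45762071  486.85770527 1628.8902699 ]
scene [[ 0.31256629  0.94980008 -0.01349544]
 [ 0.65933276 -0.22716103 -0.71671346]
 [-0.68380014  0.21512248 -0.69723718]] [-175.24459877 -313.17159692 1740.15102066]
```

View pics/top0.png

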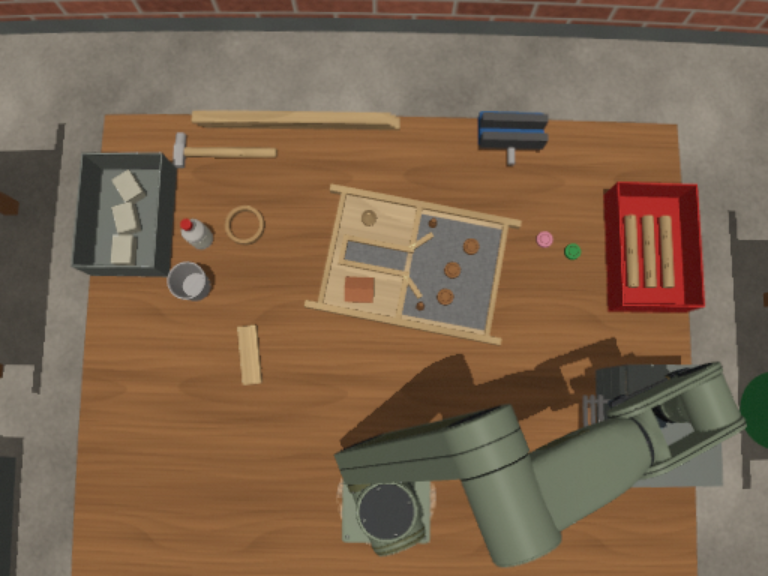

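View pics/scene0.png

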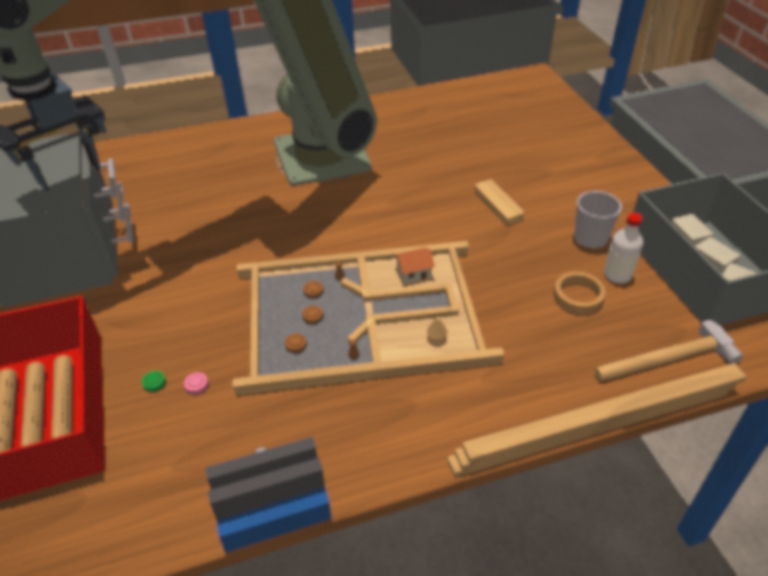

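The top view (1.5x pixels) shows the three brown discs at about (471,247), (452,270) and (445,296). The skittles are at (432,223) and (420,306), the gate is near (409,262), and the lane runs to the left. The pink and green look-alikes at (545,239) and (572,252) are off the board.

```bash
cat >> h.py <<'E'
def board(f,pins=True):
    """grey cloth field rectangle -> board origin, yaw"""
    im=f["img"];hsv=cv2.cvtColor(im,cv2.COLOR_BGR2HSV)
    return hsv
E
python3 - <<'E'
from h import *
import pickle
f=pickle.load(open("top.pkl","rb"));hsv=cv2.cvtColor(f["img"],cv2.COLOR_BGR2HSV)
roi=np.zeros((384,512),np.uint8);roi[120:235,200:350]=255
g=((hsv[...,1]<70)&(hsv[...,2]<150)).astype(np.uint8)*255&roi
for c in cv2.findContours(g,0,2)[0]:
    if cv2.contourArea(c)<150: continue
    w=ray(f,c.reshape(-1,2),12)[:,:2].astype(np.float32)
    r=cv2.minAreaRect(w); print("grey",r)
b=((hsv[...,1]>110)&(hsv[...,2]<170)).astype(np.uint8)*255&roi
for c in cv2.findContours(b,0,2)[0]:
    a=cv2.contourArea(c)
    if 8<a<400:
        m=cv2.moments(c);uv=[m["m10"]/a,m["m01"]/a];print("brown",a,np.round(uv,1),ray(f,[uv],26)[0].round(1),hsv[int(uv[1]),int(uv[0])])
E
```

```text
grey ((577.2765502929688, 34.06528854370117), (148.96205139160156, 47.21956253051758), 79.72657775878906)
grey ((541.762451171875, -152.5410614013672), (205.16600036621094, 256.1983947753906), 79.57818603515625)
```

Call:
arm_command:
  rows:
    - {"delta_pos": [20, -11, -20], "roll": -0.5, "jaw": 13}
    - {"delta_pos": [50, -27, -45], "roll": -1.2, "jaw": 13}
    - {"delta_pos": [85, -46, -70], "roll": -2.1, "jaw": 13}
    - {"delta_pos": [120, -65, -90], "roll": -3, "jaw": 13}
    - {"delta_pos": [155, -84, -110], "roll": -3.9, "jaw": 13}
    - {"delta_pos": [190, -102, -130], "roll": -4.8, "jaw": 13}
    - {"delta_pos": [225, -121, -130], "roll": -5.7, "jaw": 13}
    - {"delta_pos": [260, -140, -130], "roll": -6.6, "jaw": 13}
    - {"delta_pos": [295, -159, -130], "roll": -7.5, "jaw": 13}
    - {"delta_pos": [330, -178, -130], "roll": -8.4, "jaw": 13}
    - {"delta_pos": [365, -197, -130], "roll": -9.3, "jaw": 13}
    - {"delta_pos": [400, -216, -130], "roll": -10.2, "jaw": 13}
    - {"delta_pos": [430, -232, -130], "roll": -11, "jaw": 13}
    - {"delta_pos": [449, -242, -130], "roll": -11.26, "jaw": 13}
    - {"delta_pos": [449, -242, -130], "roll": -11.26, "jaw": 13}
    - {"delta_pos": [449, -242, -130], "roll": -11.26, "jaw": 13}
    - {"delta_pos": [449, -242, -130], "roll": -11.26, "jaw": 13}

```text
time_s: 1.52
ee_pos: [543.8, -127.6, 343.6]
ee_rot: [-179.9, 0.0, 79.7]
force: [-0.6, 0.1, -0.6]
gripper_width: 11.9
gripper_force: 0.0
```

```bash
cat >> h.py <<'E'
from scipy.spatial.transform import Rotation as Ro
def wrist():
    s=env.state();f=env.grab_frame("wrist");T=np.array(f["T_tool_cam"])
    A=np.eye(4);A[:3,:3]=Ro.from_euler("xyz",s["ee_rot"],degrees=True).as_matrix();A[:3,3]=s["ee_pos"]
    M=np.linalg.inv(A@T);f["R"]=M[:3,:3];f["t"]=M[:3,3];return s,f
E
python3 - <<'E'
from h import *
import pickle
s,f=wrist();pickle.dump(f,open("w1.pkl","wb"));print(s["time_s"],s["ee_pos"],s["ee_rot"],s["force"],s["gripper_width"],f["T_tool_cam"],s["qpos"])
cv2.imwrite("pics/w1.png",cv2.resize(f["img"],None,fx=1.5,fy=1.5))
E
```

```text
1.5167 [ 543.83108553 -127.57612495  343.6233461 ] [-1.79940339e+02  4.18111557e-02  7.96928774e+01] [-0.56279994  0.11973688 -0.5850616 ] 11.873484993358453 [[ 3.96696682e-04 -9.63930003e-01 -2.66155577e-01  7.42713749e+01]
 [ 9.99999734e-01  2.19665676e-04  6.94910257e-04  3.17691888e-02]
 [-6.11379602e-04 -2.66155782e-01  9.63929835e-01 -1.71002348e+02]
 [ 0.00000000e+00  0.00000000e+00  0.00000000e+00  1.00000000e+00]] [-1.43542222e+01  1.39385973e+01  7.74625510e+01 -4.59301940e-02
  8.86554137e+01 -4.04597740e+00]
```

View pics/w1.png

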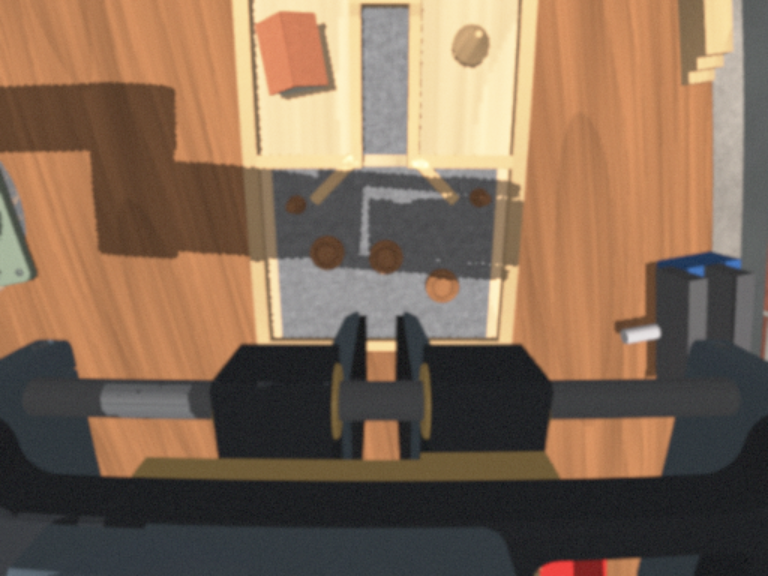

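The wrist view (1.5x) shows the discs at (327,252), (386,257) and (442,285), and the skittles at (296,205) and (479,197). The gate lies between (362,160) and (410,160).

```bash
cat >> h.py <<'E'
G=np.array([563.9,-39.7]);YAW=79.7
def tob(w):
    a=np.radians(YAW);return (np.atleast_2d(w)[:,:2]-G)@np.array([[np.cos(a),-np.sin(a)],[np.sin(a),np.cos(a)]])
def toTCP(b):
    a=np.radians(YAW);return G+np.array([[np.cos(a),-np.sin(a)],[np.sin(a),np.cos(a)]])@np.array(b)
def blobs(f,z=26,lo=20):
    hsv=cv2.cvtColor(cv2.GaussianBlur(f["img"],(3,3),0),cv2.COLOR_BGR2HSV)
    h,s,v=[hsv[...,i].astype(int) for i in range(3)]
    b=((s>115)&(h<16)).astype(np.uint8)*255;out=[]
    for c in cv2.findContours(b,0,2)[0]:
        a=cv2.contourArea(c)
        if lo<a<3000:
            (u,w),r=cv2.minEnclosingCircle(c);m=cv2.moments(c)
            uv=[m["m10"]/m["m00"],m["m01"]/m["m00"]];p=tob(ray(f,[uv],z))[0]
            if -225<p[0]<160 and abs(p[1])<142: out.append((a,r,np.round(uv,1),p.round(1)))
    return out
E
python3 - <<'E'
from h import *
import pickle
f=pickle.load(open("w1.pkl","rb"))
for o in blobs(f):print(*o)
P=[(362,155),(410,155),(362,8),(408,8),(352,160),(420,160)]
print(tob(ray(f,np.array(P)/1.5,12)).round(1))
g=cv2.cvtColor(f["img"],cv2.COLOR_BGR2HSV)
# lane cloth edges: low-sat columns at several rows
for r in(20,40,60,80,95):
    c=np.where(g[r,225:290,1]<55)[0]+225;print(r,tob(ray(f,[(c.min()-.5,r),(c.max()+.5,r)],12)).round(1).tolist())
# field cloth lateral edges
for r in(205,215):
    c=np.where(g[r,170:350,1]<55)[0]+170;print(r,tob(ray(f,[(c.min()-.5,r),(c.max()+.5,r)],12)).round(1).tolist())
c=np.where(g[:120,257,1]<55)[0];print(c, tob(ray(f,[(257,c.min()-.5)],12)))
E
```

```text
290.5 10.109618186950684 [294.4 190.2] [-148.7  -67.7]
286.5 10.132973670959473 [256.7 170.7] [-113.7   -1.2]
288.0 10.127387046813965 [217.9 167.7] [-108.5   65.9]
66.0 5.427173614501953 [196.9 136.2] [-54.6  99.5]
71.0 5.647030830383301 [319.6 131.5] [ -46.8 -106.3]
1909.0 30.923391342163086 [194.1  33.8] [104.  97.]
[[ -1.2  24.8]
 [ -1.2 -28.9]
 [148.6  23.5]
 [148.7 -24.7]
 [ -6.6  36.1]
 [ -6.6 -40.3]]
20 [[127.3, 47.2], [127.3, -24.1]]
40 [[97.6, 47.8], [97.5, -24.5]]
60 [[67.3, 50.0], [67.2, -24.9]]
80 [[36.1, 24.2], [36.1, -23.7]]
95 [[12.3, 47.8], [12.3, -24.0]]
205 [[-180.8, 127.9], [-180.7, -126.6]]
215 [[-200.4, 127.3], [-200.3, -127.9]]
[  5   6   7   8   9  10  11  12  13  14  15  16  17  18  19  20  21  22
  23  24  25  26  27  28  29  30  31  32  33  34  35  36  37  38  39  40
  41  42  43  44  45  46  47  48  49  50  51  52  53  54  55  56  57  58
  59  60  61  62  63  64  65  66  67  68  69  70  71  72  73  74  75  76
  77  78  79  80  81  82  83  84  85  86  87  88  89  90  91  92  93  94
  95  96  97  98  99 100 101 102 111 112 113 114 115 116 117 118 119] [[149.83049745  -1.08814796]]
```

Call:
arm_command:
  rows:
    - {"delta_pos": [-20, 2, 25], "roll": 0, "jaw": 13}
    - {"delta_pos": [-45, 4, 55], "roll": 0, "jaw": 13}
    - {"delta_pos": [-68, 5, 85], "roll": 0, "jaw": 13}
    - {"delta_pos": [-68, 5, 120], "roll": 0, "jaw": 13}
    - {"delta_pos": [-68, 5, 155], "roll": 0, "jaw": 13}
    - {"delta_pos": [-68, 5, 190], "roll": 0, "jaw": 13}
    - {"delta_pos": [-68, 5, 225], "roll": 0, "jaw": 13}
    - {"delta_pos": [-68, 5, 255], "roll": 0, "jaw": 13}
    - {"delta_pos": [-68, 5, 275], "roll": 0, "jaw": 13}
    - {"delta_pos": [-68, 5, 293], "roll": 0, "jaw": 13}
    - {"delta_pos": [-68, 5, 305], "roll": 0, "jaw": 13}
    - {"delta_pos": [-68, 5, 315], "roll": 0, "jaw": 13}
    - {"delta_pos": [-68, 5, 322], "roll": 0, "jaw": 13}
    - {"delta_pos": [-68, 5, 326], "roll": 0, "jaw": 13}
    - {"delta_pos": [-68, 5, 326], "roll": 0, "jaw": 13}
    - {"delta_pos": [-68, 5, 326], "roll": 0, "jaw": 13}

```text
time_s: 2.9
ee_pos: [537.4, -195.3, 18.5]
ee_rot: [179.9, 0.0, 79.7]
force: [-0.4, 0.7, -0.2]
gripper_width: 12.0
gripper_force: 0.0
```

```bash
python3 - <<'E'
from h import *
s,f=wrist();print(s["time_s"],s["ee_pos"],tob([s["ee_pos"]]),s["ee_rot"],s["force"],s["gripper_width"])
for o in blobs(f):print(*o)
cv2.imwrite("pics/w2.png",f["img"])
E
```

```text
2.9 [ 537.44718657 -195.25937773   18.48373262] [[-157.78236589   -1.78783397]] [1.79943500e+02 1.53001392e-02 7.97003698e+01] [-0.39815989  0.67890445 -0.23649028] 12.01923936449555
2465.5 31.97995948791504 [360.6 217.5] [-145.1  -67.2]
1920.0 37.0217170715332 [59.5 59.4] [-54.3 103.5]
1967.5 38.8105354309082 [454.3  43.6] [ -46. -110.]
```

View pics/w2.png

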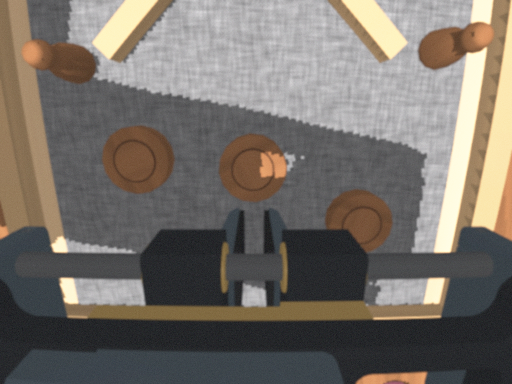

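The wrist view (512 wide) shows the fingers centred just behind the middle disc at (253,168), with clearance to the side discs at (138,158) and (359,217). I'll push now.

Call:
arm_command:
  rows:
    - {"delta_pos": [3, -1, 0], "roll": 0, "jaw": 13}
    - {"delta_pos": [6, -1.8, 0], "roll": 0, "jaw": 13}
    - {"delta_pos": [9, -1.8, 0], "roll": 0, "jaw": 13}
    - {"delta_pos": [12, -1.8, 0], "roll": 0, "jaw": 13}
    - {"delta_pos": [16, -1.8, 0], "roll": 0, "jaw": 13}
    - {"delta_pos": [21, -1.8, 0], "roll": 0, "jaw": 13}
    - {"delta_pos": [26, -1.8, 0], "roll": 0, "jaw": 13}
    - {"delta_pos": [32, -1.8, 0], "roll": 0, "jaw": 13}
    - {"delta_pos": [38, -1.8, 0], "roll": 0, "jaw": 13}
    - {"delta_pos": [44, -1.8, 0], "roll": 0, "jaw": 13}
    - {"delta_pos": [50, -1.8, 0], "roll": 0, "jaw": 13}
    - {"delta_pos": [56, -1.8, 0], "roll": 0, "jaw": 13}
    - {"delta_pos": [62, -1.8, 0], "roll": 0, "jaw": 13}
    - {"delta_pos": [67, -1.8, 0], "roll": 0, "jaw": 13}
    - {"delta_pos": [72, -1.8, 0], "roll": 0, "jaw": 13}
    - {"delta_pos": [76, -1.8, 0], "roll": 0, "jaw": 13}
    - {"delta_pos": [79, -1.8, 0], "roll": 0, "jaw": 13}
    - {"delta_pos": [80, -1.8, 0], "roll": 0, "jaw": 13}
    - {"delta_pos": [80, -1.8, 0], "roll": 0, "jaw": 13}

```text
time_s: 4.53
ee_pos: [549.7, -115.7, 17.9]
ee_rot: [-180.0, 0.0, 79.7]
force: [-0.3, -0.1, -0.4]
gripper_width: 11.7
gripper_force: 0.0
```

```bash
python3 - <<'E'
from h import *
s,f=wrist();print(s["time_s"],s["ee_pos"],tob([s["ee_pos"]]),s["force"],s["gripper_width"])
for o in blobs(f):print(*o)
cv2.imwrite("pics/w3.png",f["img"])
E
```

```text
4.5333 [ 549.69569599 -115.65615977   17.94473462] [[-77.27189016   0.39427257]] [-0.30537825 -0.12558443 -0.43294126] 11.713051058348121
282.0 15.620599746704102 [135.7 290.9] [-116.4   78.3]
1406.5 31.13610076904297 [ 84.9 204.2] [-56.1 102.8]
1468.0 32.90756607055664 [436.6 191.8] [ -48.1 -110. ]
```

View pics/w3.png

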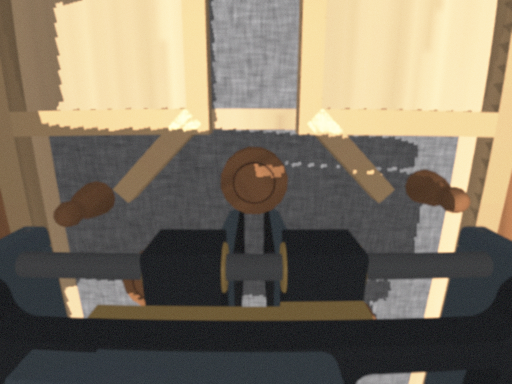

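The disc is cradled at (254,180) and lined up with the gate centre at (256,120). I'll continue through.

Call:
arm_command:
  rows:
    - {"delta_pos": [3, 0.4, 0], "roll": 0, "jaw": 13}
    - {"delta_pos": [7, 0.4, 0], "roll": 0, "jaw": 13}
    - {"delta_pos": [12, 0.4, 0], "roll": 0, "jaw": 13}
    - {"delta_pos": [17, 0.4, 0], "roll": 0, "jaw": 13}
    - {"delta_pos": [22, 0.4, 0], "roll": 0, "jaw": 13}
    - {"delta_pos": [27, 0.4, 0], "roll": 0, "jaw": 13}
    - {"delta_pos": [32, 0.4, 0], "roll": 0, "jaw": 13}
    - {"delta_pos": [37, 0.4, 0], "roll": 0, "jaw": 13}
    - {"delta_pos": [42, 0.4, 0], "roll": 0, "jaw": 13}
    - {"delta_pos": [47, 0.4, 0], "roll": 0, "jaw": 13}
    - {"delta_pos": [52, 0.4, 0], "roll": 0, "jaw": 13}
    - {"delta_pos": [57, 0.4, 0], "roll": 0, "jaw": 13}
    - {"delta_pos": [62, 0.4, 0], "roll": 0, "jaw": 13}
    - {"delta_pos": [67, 0.4, 0], "roll": 0, "jaw": 13}
    - {"delta_pos": [71, 0.4, 0], "roll": 0, "jaw": 13}
    - {"delta_pos": [74, 0.4, 0], "roll": 0, "jaw": 13}
    - {"delta_pos": [75, 0.4, 0], "roll": 0, "jaw": 13}
    - {"delta_pos": [75, 0.4, 0], "roll": 0, "jaw": 13}

```text
time_s: 6.08
ee_pos: [563.5, -41.9, 18.0]
ee_rot: [180.0, 0.0, 79.7]
force: [0.3, 1.0, -0.4]
gripper_width: 11.7
gripper_force: 0.0
```

```bash
python3 - <<'E'
from h import *
s,f=wrist();print(s["time_s"],s["ee_pos"],tob([s["ee_pos"]]),s["force"],s["gripper_width"])
for o in blobs(f):print(*o)
f=env.grab_frame("top")
for o in blobs(f):print(*o)
E
```

```text
6.0833 [563.52650019 -41.88560698  17.95236581] [[-2.2171686  -0.02331049]] [ 0.29872355  0.99773765 -0.42665833] 11.706245120499393
443.5 18.406742095947266 [111.4 295.9] [-45.7  95.1]
963.5 28.90079116821289 [412.9 297.8] [ -47.3 -107.7]
```

Call:
arm_command:
  rows:
    - {"delta_pos": [-10, 0, 0], "roll": 0, "jaw": 13}
    - {"delta_pos": [-30, 0, 0], "roll": 0, "jaw": 13}
    - {"delta_pos": [-52, 0, 0], "roll": 0, "jaw": 13}
    - {"delta_pos": [-65, 0, -5], "roll": 0, "jaw": 13}
    - {"delta_pos": [-68, 0, -30], "roll": 0, "jaw": 8}
    - {"delta_pos": [-75, -5, -52], "roll": 0, "jaw": 0}
    - {"delta_pos": [-90, -30, -56], "roll": 0, "jaw": 0}
    - {"delta_pos": [-106, -60, -56], "roll": 0, "jaw": 0}
    - {"delta_pos": [-106, -90, -56], "roll": 0, "jaw": 0}
    - {"delta_pos": [-106, -107, -56], "roll": 0, "jaw": 0}
    - {"delta_pos": [-106, -107, -56], "roll": 0, "jaw": 0}
    - {"delta_pos": [-106, -107, -56], "roll": 0, "jaw": 0}

```text
time_s: 7.18
ee_pos: [439.3, -127.9, 74.6]
ee_rot: [179.9, 0.0, 79.7]
force: [0.6, 0.1, 0.6]
gripper_width: 0.1
gripper_force: 0.0
```

```bash
python3 - <<'E'
from h import *
s,f=wrist();print(s["time_s"],s["ee_pos"],tob([s["ee_pos"]]),s["force"],s["gripper_width"])
for o in blobs(f):print(*o)
cv2.imwrite("pics/w4.png",f["img"])
f=env.grab_frame("top")
for o in blobs(f):print(*o)
E
```

```text
7.1833 [ 439.28058819 -127.91730231   74.626022  ] [[-109.0779107   106.83772565]] [0.60018799 0.10229773 0.57574394] 0.14976836739957067
595.5 18.607892990112305 [443.8 240.2] [-139.   -56.5]
1624.0 23.472801208496094 [301.7 206.6] [-108.1   67.9]
431.0 12.56332015991211 [261.1 138.8] [-54.2 100.9]
182.0 10.70247745513916 [506.3 132.1] [-47.1 -92.9]
2241.0 31.21708106994629 [402.   21.2] [28.9  2. ]
```

View pics/w4.png

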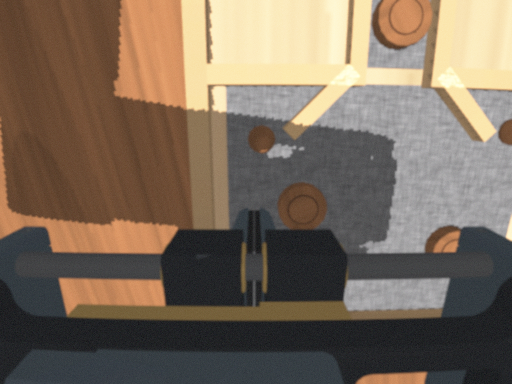

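The wrist view shows disc 1 in the lane at (404,20). The closed fingers are beside disc 2 at (301,206), so I'll descend and push it sideways to the midline.

Call:
arm_command:
  rows:
    - {"delta_pos": [0, -2, 15], "roll": 0, "jaw": 0}
    - {"delta_pos": [0, -2, 35], "roll": 0, "jaw": 0}
    - {"delta_pos": [0, -2, 48], "roll": 0, "jaw": 0}
    - {"delta_pos": [0, -2, 56], "roll": 0, "jaw": 0}
    - {"delta_pos": [0, 1, 56.5], "roll": 0, "jaw": 0}
    - {"delta_pos": [0, 4, 56.5], "roll": 0, "jaw": 0}
    - {"delta_pos": [0, 8, 56.5], "roll": 0, "jaw": 0}
    - {"delta_pos": [0, 13, 56.5], "roll": 0, "jaw": 0}
    - {"delta_pos": [0, 19, 56.5], "roll": 0, "jaw": 0}
    - {"delta_pos": [0, 25, 56.5], "roll": 0, "jaw": 0}
    - {"delta_pos": [0, 31, 56.5], "roll": 0, "jaw": 0}
    - {"delta_pos": [0, 37, 56.5], "roll": 0, "jaw": 0}
    - {"delta_pos": [0, 43, 56.5], "roll": 0, "jaw": 0}
    - {"delta_pos": [0, 49, 56.5], "roll": 0, "jaw": 0}
    - {"delta_pos": [0, 55, 56.5], "roll": 0, "jaw": 0}
    - {"delta_pos": [0, 61, 56.5], "roll": 0, "jaw": 0}
    - {"delta_pos": [0, 66, 56.5], "roll": 0, "jaw": 0}
    - {"delta_pos": [0, 70, 56.5], "roll": 0, "jaw": 0}
    - {"delta_pos": [0, 73, 56.5], "roll": 0, "jaw": 0}
    - {"delta_pos": [0, 73, 56.5], "roll": 0, "jaw": 0}

```text
time_s: 8.95
ee_pos: [511.9, -140.6, 17.5]
ee_rot: [180.0, 0.0, 79.7]
force: [0.4, 0.9, -0.0]
gripper_width: 0.6
gripper_force: 0.0
```

Call:
arm_command:
  rows:
    - {"delta_pos": [0, -5, 0], "roll": 0, "jaw": 0}
    - {"delta_pos": [0, -10, -20], "roll": 0, "jaw": 0}
    - {"delta_pos": [-20, -8, -50], "roll": 0, "jaw": 6}
    - {"delta_pos": [-40, 5, -57], "roll": 0, "jaw": 13}
    - {"delta_pos": [-53, 25, -57], "roll": 0, "jaw": 13}
    - {"delta_pos": [-53, 34, -57], "roll": 0, "jaw": 13}
    - {"delta_pos": [-53, 34, -57], "roll": 0, "jaw": 13}
    - {"delta_pos": [-53, 34, -57], "roll": 0, "jaw": 13}

```text
time_s: 9.62
ee_pos: [533.9, -197.7, 73.7]
ee_rot: [-179.8, -0.0, 79.7]
force: [0.4, 0.1, 0.6]
gripper_width: 11.7
gripper_force: 0.0
```

```bash
python3 - <<'E'
from h import *
s,f=wrist();print(s["time_s"],s["ee_pos"],tob([s["ee_pos"]]),s["force"],s["gripper_width"])
for o in blobs(f):print(*o)
cv2.imwrite("pics/w5.png",f["img"])
E
```

```text
9.6167 [ 533.86532075 -197.71236009   73.66811864] [[-160.83626408    1.29771153]] [0.37703045 0.10758915 0.62063008] 11.727902976497752
1723.0 24.280641555786133 [339.  193.2] [-148.3  -66.5]
1851.5 25.006519317626953 [251.5 144. ] [-109.7    2.9]
823.0 22.48121452331543 [114.9  68.5] [-54.9 101.6]
880.5 24.052125930786133 [406.5  56.8] [ -46.6 -108.3]
```

View pics/w5.png

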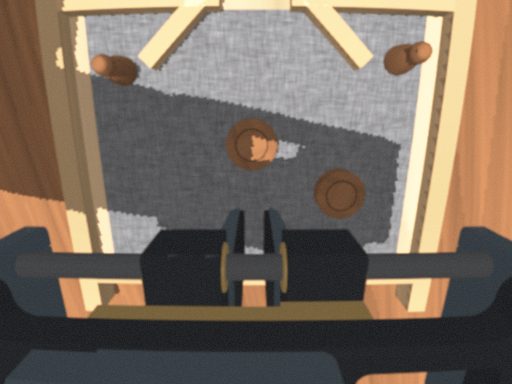

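Disc 2 is at (251,144), on the midline ahead of the fingers. I'll lower and push it through.

Call:
arm_command:
  rows:
    - {"delta_pos": [0, -1, 15], "roll": 0, "jaw": 13}
    - {"delta_pos": [0, -1, 35], "roll": 0, "jaw": 13}
    - {"delta_pos": [0, -1, 50], "roll": 0, "jaw": 13}
    - {"delta_pos": [0, -1, 56], "roll": 0, "jaw": 13}
    - {"delta_pos": [3, -1, 56], "roll": 0, "jaw": 13}
    - {"delta_pos": [7, -1, 56], "roll": 0, "jaw": 13}
    - {"delta_pos": [10, -1, 56], "roll": 0, "jaw": 13}
    - {"delta_pos": [14, -1, 56], "roll": 0, "jaw": 13}
    - {"delta_pos": [18, -1, 56], "roll": 0, "jaw": 13}
    - {"delta_pos": [23, -1, 56], "roll": 0, "jaw": 13}
    - {"delta_pos": [29, -0.5, 56], "roll": 0, "jaw": 13}
    - {"delta_pos": [35, 0, 56], "roll": 0, "jaw": 13}
    - {"delta_pos": [41, 0.5, 56], "roll": 0, "jaw": 13}
    - {"delta_pos": [47, 1, 56], "roll": 0, "jaw": 13}
    - {"delta_pos": [53, 1.3, 56], "roll": 0, "jaw": 13}
    - {"delta_pos": [59, 1.3, 56], "roll": 0, "jaw": 13}
    - {"delta_pos": [65, 1.3, 56], "roll": 0, "jaw": 13}
    - {"delta_pos": [71, 1.3, 56], "roll": 0, "jaw": 13}
    - {"delta_pos": [76, 1.3, 56], "roll": 0, "jaw": 13}
    - {"delta_pos": [80, 1.3, 56], "roll": 0, "jaw": 13}

```text
time_s: 11.33
ee_pos: [550.7, -119.5, 18.4]
ee_rot: [180.0, 0.0, 79.7]
force: [-1.0, -0.2, -1.0]
gripper_width: 12.1
gripper_force: 0.1
```

Call:
arm_command:
  rows:
    - {"delta_pos": [4, 0, 0], "roll": 0, "jaw": 13}
    - {"delta_pos": [9, 0, 0], "roll": 0, "jaw": 13}
    - {"delta_pos": [14, 0, 0], "roll": 0, "jaw": 13}
    - {"delta_pos": [19, 0, 0], "roll": 0, "jaw": 13}
    - {"delta_pos": [24, 0, 0], "roll": 0, "jaw": 13}
    - {"delta_pos": [29, 0, 0], "roll": 0, "jaw": 13}
    - {"delta_pos": [34, 0, 0], "roll": 0, "jaw": 13}
    - {"delta_pos": [39, 0, 0], "roll": 0, "jaw": 13}
    - {"delta_pos": [44, 0, 0], "roll": 0, "jaw": 13}
    - {"delta_pos": [49, 0, 0], "roll": 0, "jaw": 13}
    - {"delta_pos": [54, 0, 0], "roll": 0, "jaw": 13}
    - {"delta_pos": [59, 0, 0], "roll": 0, "jaw": 13}
    - {"delta_pos": [64, 0, 0], "roll": 0, "jaw": 13}
    - {"delta_pos": [69, 0, 0], "roll": 0, "jaw": 13}
    - {"delta_pos": [73, 0, 0], "roll": 0, "jaw": 13}
    - {"delta_pos": [76, 0, 0], "roll": 0, "jaw": 13}
    - {"delta_pos": [78, 0, 0], "roll": 0, "jaw": 13}
    - {"delta_pos": [78, 0, 0], "roll": 0, "jaw": 13}

```text
time_s: 12.83
ee_pos: [564.6, -43.0, 18.4]
ee_rot: [180.0, -0.0, 79.7]
force: [-0.1, 1.2, 0.3]
gripper_width: 11.7
gripper_force: 0.0
```

```bash
python3 - <<'E'
from h import *
s,f=wrist();print(s["time_s"],s["ee_pos"],tob([s["ee_pos"]]),s["force"],s["gripper_width"])
for o in blobs(f):print(*o)
cv2.imwrite("pics/w6.png",f["img"])
E
```

```text
12.8333 [564.59202242 -42.97926649  18.41578702] [[-3.10268609 -1.26721062]] [-0.1162027   1.18728245  0.28472298] 11.71172019589602
498.0 19.70545196533203 [109.  295.5] [-46.6  95.7]
955.0 29.70279312133789 [411.7 297.6] [ -48.3 -108.4]
```

View pics/w6.png

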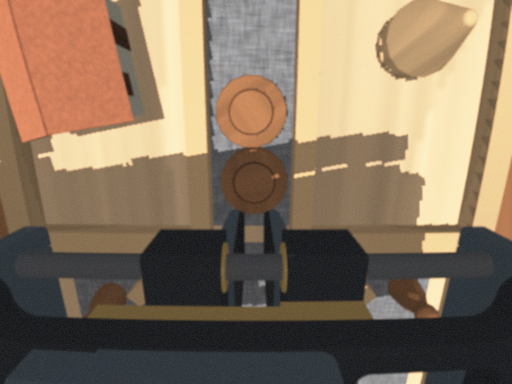

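Discs 1 and 2 are in the lane at (251,110) and (254,180). Disc 3 is next: back out, then go beside it on the right.

Call:
arm_command:
  rows:
    - {"delta_pos": [-10, 0, 0], "roll": 0, "jaw": 13}
    - {"delta_pos": [-30, 0, 0], "roll": 0, "jaw": 13}
    - {"delta_pos": [-52, 0, 0], "roll": 0, "jaw": 13}
    - {"delta_pos": [-65, 0, -5], "roll": 0, "jaw": 13}
    - {"delta_pos": [-68, 0, -30], "roll": 0, "jaw": 8}
    - {"delta_pos": [-80, 5, -52], "roll": 0, "jaw": 0}
    - {"delta_pos": [-105, 25, -56], "roll": 0, "jaw": 0}
    - {"delta_pos": [-130, 50, -56], "roll": 0, "jaw": 0}
    - {"delta_pos": [-145, 80, -56], "roll": 0, "jaw": 0}
    - {"delta_pos": [-145, 104, -56], "roll": 0, "jaw": 0}
    - {"delta_pos": [-145, 107, -56], "roll": 0, "jaw": 0}
    - {"delta_pos": [-145, 107, -56], "roll": 0, "jaw": 0}
    - {"delta_pos": [-145, 107, -56], "roll": 0, "jaw": 0}

```text
time_s: 13.97
ee_pos: [642.9, -205.1, 74.1]
ee_rot: [-179.9, -0.0, 79.7]
force: [-0.6, -0.2, 0.3]
gripper_width: 0.8
gripper_force: 0.0
```

```bash
python3 - <<'E'
from h import *
s,f=wrist();print(s["time_s"],s["ee_pos"],tob([s["ee_pos"]]),s["force"],s["gripper_width"])
for o in blobs(f):print(*o)
E
```

```text
13.9667 [ 642.88217753 -205.11488912   74.14109054] [[-148.62704616 -107.28593133]] [-0.58505499 -0.18882886  0.27937755] 0.846520719932288
1611.5 23.583663940429688 [206.  206.9] [-147.8  -69. ]
94.5 10.511998176574707 [ 2.6 93.3] [-57.4  84.1]
504.0 14.044718742370605 [253.5  74.2] [ -47.6 -107.2]
```

Call:
arm_command:
  rows:
    - {"delta_pos": [0, 3, 15], "roll": 0, "jaw": 0}
    - {"delta_pos": [0, 3, 35], "roll": 0, "jaw": 0}
    - {"delta_pos": [0, 3, 48], "roll": 0, "jaw": 0}
    - {"delta_pos": [0, 3, 56], "roll": 0, "jaw": 0}
    - {"delta_pos": [0, 0, 56], "roll": 0, "jaw": 0}
    - {"delta_pos": [0, -4, 56], "roll": 0, "jaw": 0}
    - {"delta_pos": [0, -8, 56], "roll": 0, "jaw": 0}
    - {"delta_pos": [0, -13, 56], "roll": 0, "jaw": 0}
    - {"delta_pos": [0, -19, 56], "roll": 0, "jaw": 0}
    - {"delta_pos": [0, -25, 56], "roll": 0, "jaw": 0}
    - {"delta_pos": [0, -31, 56], "roll": 0, "jaw": 0}
    - {"delta_pos": [0, -37, 56], "roll": 0, "jaw": 0}
    - {"delta_pos": [0, -43, 56], "roll": 0, "jaw": 0}
    - {"delta_pos": [0, -49, 56], "roll": 0, "jaw": 0}
    - {"delta_pos": [0, -55, 56], "roll": 0, "jaw": 0}
    - {"delta_pos": [0, -61, 56], "roll": 0, "jaw": 0}
    - {"delta_pos": [0, -67, 56], "roll": 0, "jaw": 0}
    - {"delta_pos": [0, -72, 56], "roll": 0, "jaw": 0}
    - {"delta_pos": [0, -75, 56], "roll": 0, "jaw": 0}
    - {"delta_pos": [0, -75, 56], "roll": 0, "jaw": 0}

```text
time_s: 15.68
ee_pos: [569.3, -191.5, 18.4]
ee_rot: [-179.9, -0.0, 79.7]
force: [-0.4, -0.3, 0.0]
gripper_width: 0.6
gripper_force: 0.0
```

Call:
arm_command:
  rows:
    - {"delta_pos": [0, 5, 0], "roll": 0, "jaw": 0}
    - {"delta_pos": [0, 10, -20], "roll": 0, "jaw": 0}
    - {"delta_pos": [-15, 8, -50], "roll": 0, "jaw": 6}
    - {"delta_pos": [-30, -5, -57], "roll": 0, "jaw": 13}
    - {"delta_pos": [-43, -25, -57], "roll": 0, "jaw": 13}
    - {"delta_pos": [-43, -32, -57], "roll": 0, "jaw": 13}
    - {"delta_pos": [-43, -32, -57], "roll": 0, "jaw": 13}
    - {"delta_pos": [-43, -32, -57], "roll": 0, "jaw": 13}

```text
time_s: 16.35
ee_pos: [531.5, -228.1, 75.3]
ee_rot: [180.0, -0.0, 79.7]
force: [0.5, -0.6, -0.5]
gripper_width: 12.2
gripper_force: 0.0
```

```bash
python3 - <<'E'
from h import *
s,f=wrist();print(s["time_s"],s["ee_pos"],tob([s["ee_pos"]]),s["force"],s["gripper_width"])
for o in blobs(f):print(*o)
cv2.imwrite("pics/w7.png",f["img"])
E
```

```text
16.35 [ 531.54170879 -228.1156608    75.32679573] [[-191.16508372   -1.85229894]] [ 0.49934123 -0.649771   -0.52462928] 12.208737668066576
1793.5 24.572824478149414 [254.8 155.5] [-149.    -2.9]
922.5 25.13437271118164 [106.8  23.3] [-54.5 101.8]
847.0 25.303260803222656 [402.8  12.8] [ -47.4 -106.8]
```

View pics/w7.png

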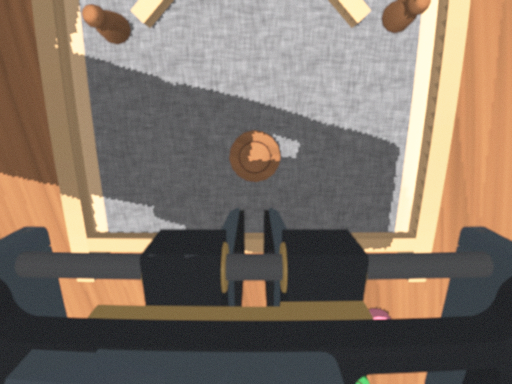

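Disc 3 is at (255,155), centred ahead of the fingers, with the back batten at row 240 clear. I'll push it through.

Call:
arm_command:
  rows:
    - {"delta_pos": [1, 1, 15], "roll": 0, "jaw": 13}
    - {"delta_pos": [1, 1, 35], "roll": 0, "jaw": 13}
    - {"delta_pos": [1, 1, 50], "roll": 0, "jaw": 13}
    - {"delta_pos": [1, 1, 57], "roll": 0, "jaw": 13}
    - {"delta_pos": [3, 1, 57], "roll": 0, "jaw": 13}
    - {"delta_pos": [6, 1, 57], "roll": 0, "jaw": 13}
    - {"delta_pos": [9, 1, 57], "roll": 0, "jaw": 13}
    - {"delta_pos": [13, 1, 57], "roll": 0, "jaw": 13}
    - {"delta_pos": [18, 1, 57], "roll": 0, "jaw": 13}
    - {"delta_pos": [24, 0.5, 57], "roll": 0, "jaw": 13}
    - {"delta_pos": [30, 0, 57], "roll": 0, "jaw": 13}
    - {"delta_pos": [36, -0.5, 57], "roll": 0, "jaw": 13}
    - {"delta_pos": [42, -1, 57], "roll": 0, "jaw": 13}
    - {"delta_pos": [48, -1.3, 57], "roll": 0, "jaw": 13}
    - {"delta_pos": [54, -1.3, 57], "roll": 0, "jaw": 13}
    - {"delta_pos": [60, -1.3, 57], "roll": 0, "jaw": 13}
    - {"delta_pos": [66, -1.3, 57], "roll": 0, "jaw": 13}
    - {"delta_pos": [72, -1.3, 57], "roll": 0, "jaw": 13}
    - {"delta_pos": [77, -1.3, 57], "roll": 0, "jaw": 13}
    - {"delta_pos": [80, -1.3, 57], "roll": 0, "jaw": 13}

```text
time_s: 18.07
ee_pos: [544.1, -148.7, 18.4]
ee_rot: [-180.0, -0.0, 79.7]
force: [0.3, -0.3, -0.1]
gripper_width: 12.0
gripper_force: 0.1
```

Call:
arm_command:
  rows:
    - {"delta_pos": [4, 0, 0], "roll": 0, "jaw": 13}
    - {"delta_pos": [9, 0, 0], "roll": 0, "jaw": 13}
    - {"delta_pos": [14, 0, 0], "roll": 0, "jaw": 13}
    - {"delta_pos": [20, 0, 0], "roll": 0, "jaw": 13}
    - {"delta_pos": [25, 0, 0], "roll": 0, "jaw": 13}
    - {"delta_pos": [29, 0, 0], "roll": 0, "jaw": 13}
    - {"delta_pos": [30, 0, 0], "roll": 0, "jaw": 13}

```text
time_s: 18.65
ee_pos: [549.5, -119.1, 18.4]
ee_rot: [-180.0, -0.0, 79.8]
force: [-0.5, -0.3, 0.8]
gripper_width: 12.0
gripper_force: 0.1
```

```bash
python3 - <<'E'
from h import *
s,f=wrist();print(s["time_s"],s["ee_pos"],tob([s["ee_pos"]]),s["force"],s["gripper_width"])
for o in blobs(f):print(*o)
E
```

```text
18.65 [ 549.459381   -119.12930383   18.43319607] [[-8.07313183e+01  5.77350620e-03]] [-0.50081752 -0.32598102  0.76692206] 11.989554287489227
1406.5 31.179622650146484 [ 83.9 198.1] [-55.9 102.8]
1456.5 32.77585220336914 [436.4 185.9] [ -48.  -109.9]
```

Call:
arm_command:
  rows:
    - {"delta_pos": [4, 0, 0], "roll": 0, "jaw": 13}
    - {"delta_pos": [9, 0, 0], "roll": 0, "jaw": 13}
    - {"delta_pos": [14, 0, 0], "roll": 0, "jaw": 13}
    - {"delta_pos": [19, 0, 0], "roll": 0, "jaw": 13}
    - {"delta_pos": [24, 0, 0], "roll": 0, "jaw": 13}
    - {"delta_pos": [29, 0, 0], "roll": 0, "jaw": 13}
    - {"delta_pos": [34, 0, 0], "roll": 0, "jaw": 13}
    - {"delta_pos": [39, 0, 0], "roll": 0, "jaw": 13}
    - {"delta_pos": [44, 0, 0], "roll": 0, "jaw": 13}
    - {"delta_pos": [49, 0, 0], "roll": 0, "jaw": 13}
    - {"delta_pos": [54, 0, 0], "roll": 0, "jaw": 13}
    - {"delta_pos": [59, 0, 0], "roll": 0, "jaw": 13}
    - {"delta_pos": [64, 0, 0], "roll": 0, "jaw": 13}
    - {"delta_pos": [69, 0, 0], "roll": 0, "jaw": 13}
    - {"delta_pos": [74, 0, 0], "roll": 0, "jaw": 13}
    - {"delta_pos": [78, 0, 0], "roll": 0, "jaw": 13}
    - {"delta_pos": [80, 0, 0], "roll": 0, "jaw": 13}
    - {"delta_pos": [80, 0, 0], "roll": 0, "jaw": 13}

```text
time_s: 20.2
ee_pos: [563.7, -40.7, 18.4]
ee_rot: [180.0, -0.0, 79.8]
force: [-0.6, 0.4, 0.2]
gripper_width: 12.1
gripper_force: 0.0
```

Call:
arm_command:
  rows:
    - {"delta_pos": [-8, 0, 0], "roll": 0, "jaw": 13}
    - {"delta_pos": [-25, 0, 0], "roll": 0, "jaw": 13}
    - {"delta_pos": [-45, 0, 0], "roll": 0, "jaw": 13}
    - {"delta_pos": [-62, 0, 0], "roll": 0, "jaw": 13}
    - {"delta_pos": [-70, 0, -20], "roll": 0, "jaw": 13}
    - {"delta_pos": [-72, 0, -50], "roll": 0, "jaw": 13}
    - {"delta_pos": [-80, 0, -85], "roll": 0, "jaw": 13}
    - {"delta_pos": [-85, 0, -120], "roll": 0, "jaw": 13}
    - {"delta_pos": [-85, 0, -155], "roll": 0, "jaw": 13}
    - {"delta_pos": [-85, 0, -180], "roll": 0, "jaw": 13}
    - {"delta_pos": [-85, 0, -180], "roll": 0, "jaw": 13}
    - {"delta_pos": [-85, 0, -180], "roll": 0, "jaw": 13}

```text
time_s: 21.2
ee_pos: [548.9, -125.7, 200.1]
ee_rot: [179.8, 0.0, 79.7]
force: [0.4, -0.9, 0.0]
gripper_width: 11.8
gripper_force: 0.0
```

```bash
python3 - <<'E'
from h import *
s,f=wrist();print(s["time_s"],s["ee_pos"],tob([s["ee_pos"]]),s["force"],s["gripper_width"])
for o in blobs(f):print(*o)
cv2.imwrite("pics/w8.png",cv2.resize(f["img"],None,fx=1.5,fy=1.5))
E
```

```text
21.2 [ 548.90578038 -125.7045595   200.05314654] [[-87.29959897  -0.62521741]] [ 0.42493221 -0.85076406  0.00972811] 11.755566847451703
193.5 9.617792129516602 [169.2 148.6] [-54.9 100. ]
194.0 9.962529182434082 [341.6 141.9] [ -46.9 -106.8]
2160.0 44.946922302246094 [253.1  43.6] [61.1 -0.8]
2071.0 36.674339294433594 [162.9  17.7] [88.5 97.6]
```

View pics/w8.png

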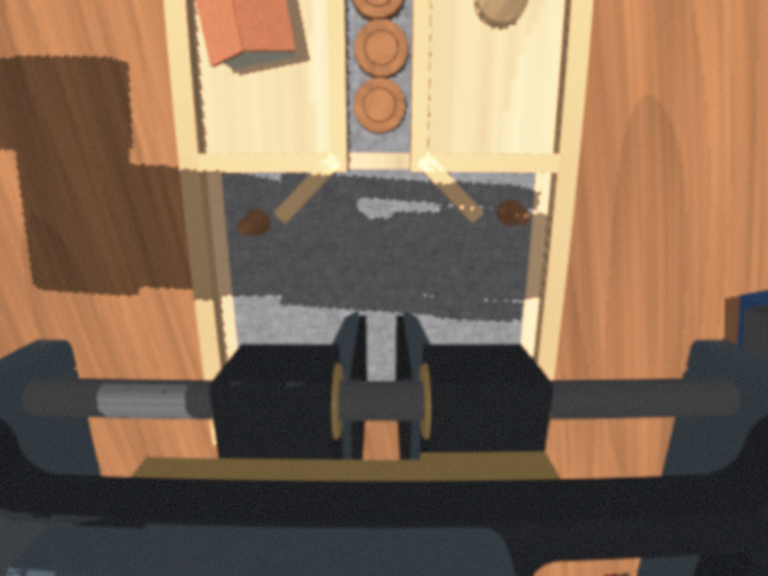

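The three discs lie in a row in the lane. The last is at (380,105), with its near edge at row 132, well clear of the fence at row 160. The skittles still stand at (254,222) and (513,211), and the arm is clear.

```bash
python3 -c "
from workcell import env
print(env.job_done())"
```

```text
the job is handed in; nothing more can be done
None
```

All three discs were pushed one at a time through the gate and lie flat in the lane, fully past the fence; both skittles are still standing where they were, and the job was handed in at about 21 s.

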